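Tip the timber cleat down into its taped bay and butt it against the rail

ROBOT

A 6-joint arm with a two-finger parallel gripper is mounted at the origin on the work surface. World frame = base frame: x ahead of the robot, y to its left, z up, the work surface at z = 0. Lengths are in m, angles in rad, forces in N, time in s.
With the tool pointing down it reaches from about 0.35 to 0.975 m from the base axis. Payload 4.9 kg.
Tool frame: the origin (TCP) lies on the centre line of the jaws, within the pads' length; the fingertips stand 22 mm ahead of it and the grasp point (between the pads) lies 3 mm ahead of it (manip.tcp_to_tips is the distance from the TCP to the fingertips, in m); z points along the fingers, x is the direction in which the jaws open and shut, and the axes are right-handed (so a half turn about z gives the same grasp; the last joint's range is limited). The gripper opens to 85 mm and grips with 20 to 120 N. Pads are 22 mm wide; open, the fingers measure 114 mm over their backs; the gripper's body (76 mm by 85 mm) begins 54 mm behind the grasp point. The pads swing forward as they close: fully open they stand 13 mm farther back than shut.
Start: joints at [-1.42, 0.053, 1.613, -0, 1.476, -0.119], TCP at [0.167, -0.602, 0.225] pointing down, gripper open.
Joint ranges: [-3.01, 3.01], [-1.01, 2.22], [0.06, 2.58], [-1.02, 4.17], [0.09, 2.62], [-3.14, 3.14]. Speed limits (rad/s): [2.57, 2.57, 3.14, 3.14, 3.14, 3.14].

INTERFACE

Orientations are given as a unit quaternion [w, x, y, z].
In Python, from plant import manip gives the robot as it stands.
- The arm moves only by the shell command python3 -m pendant 'ROWS'. ROWS is a JSON object of lists of equal length, an entry for each row: "linear": the shift along the tool's x, y, z in cm, a list of three; "rotation": the turn, a rotation vector about the tool's x, y, z in degrees, a list of three; "grip": the closure, from 0 (fully open) to 1 (shut). A call has exactly 10 rows; each row is the pose to reach, as a shift and turn from the pose commanded when the call began, along the tool's axes at that moment; what a row does not reach only later rows make up. A row lasts 1/12 s, in which the tool goes at most 41.7 mm and 7.16 degrees, less where a joint would pass 70% of its speed; a pose out of reach is approached as far as the arm can. A call with a gripper value outside its range is refused whole. The fingers move at their own pace and stop on an object; the grip force is fixed at half the most. Time passes only in rows, so rows that repeat a pose let the fingers close, or fill a call up. It gives the time, the measured TCP pose, the force and the opening at its end, in the units of the state.
- manip.state(): the state, without advancing time (a new reading comes with each control period).
- manip.grab_frame(name): name is "side" or "top"; returns the picture (400x640x3 uint8, red, green, blue); there is no depth.
- manip.calibration(name): a dict with "fx", "fy", "cx", "cy" (pixels), "cam_to_world" (4x4, takes a point from camera to world coordinates). Camera axes: x right, y up, looking along -z (the intrinsics and any distortion apply to the point x, -y, -z); pixel columns grow to the right and rows downward; lengths in m; the calibration is good to about 2 mm. A picture is of the moment at which its call begins. calibration takes no time and is no camera call.
- manip.job_done(): hands the job in, once; it reports no verdict.
The state is a dict: "time": time; "joint_pos": joint angles; "joint_vel": joint speeds; "joint_efforts": joint torques, N m; "tool_pos": TCP position; "tool_rot": TCP orientation; "contact_force": force on the tool from outside, world axes, zero at the start; "ft_torque": the same for the moment, N m; "gripper_width": opening from 0.0 (shut) to 1.0 (fully open).
Only numpy, scipy, OpenCV 4.12 (cv2) and the standard library are available. Lean on these libraries where they do the work, as an engineer would, in place of code of your own. Each camera call takes 0.05 s, during which the arm holds its last target. There are 200 camera calls.

TASK

A timber cleat with two screw holes stands on end at the robot-side end of the green-taped bay. Push it over high up on the face with the holes, so that it lies flat inside the tape with the holes upwards, and then, with it lying, push its near end until its far end butts square and tight against the rail, like the cleat already fitted beside it. Only push it with the fingertips, stopping as soon as it meets the rail, without ramming, squeezing or lifting it, and leave the other loose things where they are.

Things in the scene. Friction and masses are not known exactly. Their poses are not given: they have to be found in the camera images.
- cleat: Pale timber block to be tipped, 140 long x 89 wide x 38 mm thick, about 0.24 kg, loose, standing on end. Origin: centre of its foot end face: z = 0 standing, 19 mm up when it lies flat. z: along its length, foot to head; x: across its thickness, from the face with two dark screw holes (robot side, x = -19 mm) to the plain face (rail side, +19 mm); y: across its width.
- cleat_head (a point): Centre of the cleat's upper end face, 140 mm from the foot along its z; this end must meet the rail. Leaning about 15 degrees, the cleat falls by itself over the plain face's lower edge; then 25 to 50 mm are left between head and rail. It starts square to the rail within 4 degrees and within 10 mm of the bay's middle line.
- rail: Fixed pale timber rail, 440 long x 63 wide x 38 mm high, flat on the work surface. Origin: at the foot of its near face (the plane x = 0), on the bay's middle line, z = 0. x points level from the bay square into the rail, y along it (it spans y = -140 to +300 mm). A finished cleat is fixed against it at y = +155 to +245, x = -140 to 0 mm.
- bay (a point): Centre of the taped bay on the work surface, 107 mm before the rail's near face; axes as the rail's. The bay is the clear rectangle 215 mm long (along x, ending at the rail) and 140 mm wide (along y), with flat green tape 24 mm wide round the other three sides.
- screw_carton: A cardboard carton of screws standing beside the bay, 55 x 70 mm, 85 mm high, loose. Origin: centre of its underside.
- glue_bottle: A white glue bottle with a red cap standing to the right of the carton, 64 mm across, 190 mm high, loose. Origin: centre of its underside.
- tape_roll: A roll of green tape lying to the robot's left, nearer than the bay, 104 mm across, 24 mm high, loose. Origin: centre of its underside.
- spanner: A 200 mm steel spanner lying on the right, near the robot, loose. Origin: under its middle.
- spare_cleat: A spare cleat lying flat far off on the right, 140 x 89 mm, 38 mm high, no holes, loose. Origin: centre of its underside.
Not all that is in view belongs to the job. What is shaped like the cleat but pink or turquoise is not meant.

How it is judged:
By the outcome, as a careful person would: the job done as asked, in the order asked, and still so for the second after the job is handed in, with the robot touching nothing.
It also fails if it takes over 45 s, if anything falls off the work surface, if the arm or the gripper's body presses on something with over 40 N, if the wrist force passes 120 N, or if a joint passes its speed limit or range.

## Working session

There is one attempt and no reset: what is moved stays moved. The work goes in short steps, Python scripts to look and compute and a shell command to move; the robot and the scene stay as the last step left them, time stands still between calls to the robot, and variables do not carry over. Pictures are saved under pics/ and viewed, about 8 in all and at most 12, crops included, and the job is handed in when it is done.

```bash
mkdir -p pics; ls; python3 - <<'E'
from plant import manip
import cv2
for n in("side","top"):
    cv2.imwrite(f"pics/{n}0.png",manip.grab_frame(n)[:,:,::-1]); c=manip.calibration(n);print(n,c)
s=manip.state();print(s['time'],s['tool_pos'],s['tool_rot'],manip.tcp_to_tips)
E
```

```text
pics
side {'fx': 502.24199005453266, 'fy': 502.24199005453266, 'cx': 320.7516510093947, 'cy': 206.97036678351336, 'cam_to_world': array([[-0.7858274 ,  0.40834247, -0.4644693 , -0.20271377],
       [-0.61844203, -0.52150504,  0.58784518,  0.78633266],
       [-0.00218093,  0.74919218,  0.66234909,  1.11587284],
       [ 0.        ,  0.        ,  0.        ,  1.        ]])}
top {'fx': 509.53048976837624, 'fy': 509.53048976837624, 'cx': 321.29633600762827, 'cy': 200.40527152328352, 'cam_to_world': array([[-1.37126966e-03,  9.97339356e-01, -7.28857219e-02,
         3.41838611e-01],
       [-9.99800643e-01,  8.45111200e-05,  1.99666343e-02,
        -6.70306939e-02],
       [ 1.99196699e-02,  7.28985713e-02,  9.97140414e-01,
         1.84583556e+00],
       [ 0.00000000e+00,  0.00000000e+00,  0.00000000e+00,
         1.00000000e+00]])}
0.1 [ 0.16651655 -0.60182609  0.22388963] [-6.35865021e-04  7.95791434e-01 -6.05570104e-01 -6.62976555e-04] 0.022
```

View pics/side0.png

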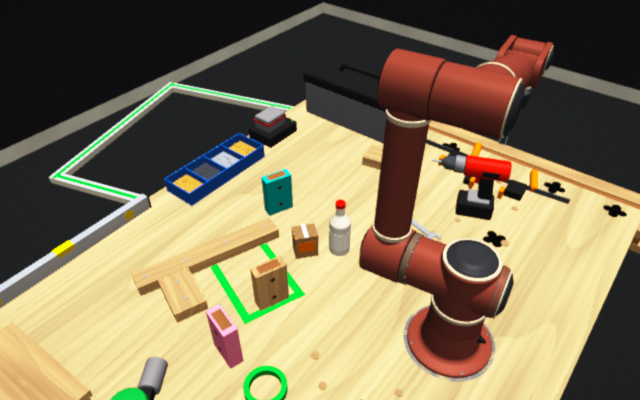

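View pics/top0.png

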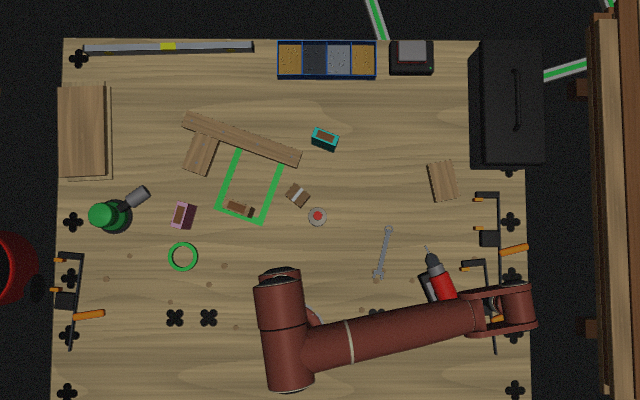

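The side view shows the timber cleat standing in the bay at (270,283), with pink (224,335) and turquoise (277,192) decoys. In the top view it is at (239,208), with the rail running from (182,120) to (300,160). The pale cleat with the two holes, inside the tape, is the one meant. I'll confirm it in an enlarged crop.

```bash
cat > h.py <<'E'
import numpy as np
from plant import manip
def pix(n,u,v,z):
    c=manip.calibration(n);T=np.array(c['cam_to_world'])
    d=T[:3,:3]@np.array([(u-c['cx'])/c['fx'],-(v-c['cy'])/c['fy'],-1]);o=T[:3,3]
    return o+d*(z-o[2])/d[2]
def proj(n,p):
    c=manip.calibration(n);T=np.array(c['cam_to_world']);q=T[:3,:3].T@(np.array(p)-T[:3,3])
    return c['cx']+c['fx']*q[0]/-q[2],c['cy']-c['fy']*q[1]/-q[2]
E
python3 - <<'E'
import cv2,numpy as np
t=cv2.imread('pics/top0.png')[105:230,175:335];s=cv2.imread('pics/side0.png')[220:330,125:345]
t=cv2.resize(t,None,fx=5,fy=5,interpolation=cv2.INTER_CUBIC);cv2.imwrite('pics/c1.png',t[:600])
cv2.imwrite('pics/c2.png',cv2.resize(s,None,fx=3.6,fy=3.6,interpolation=cv2.INTER_CUBIC)[:600,:800])
E
```

```text
(no output)
```

View pics/c1.png

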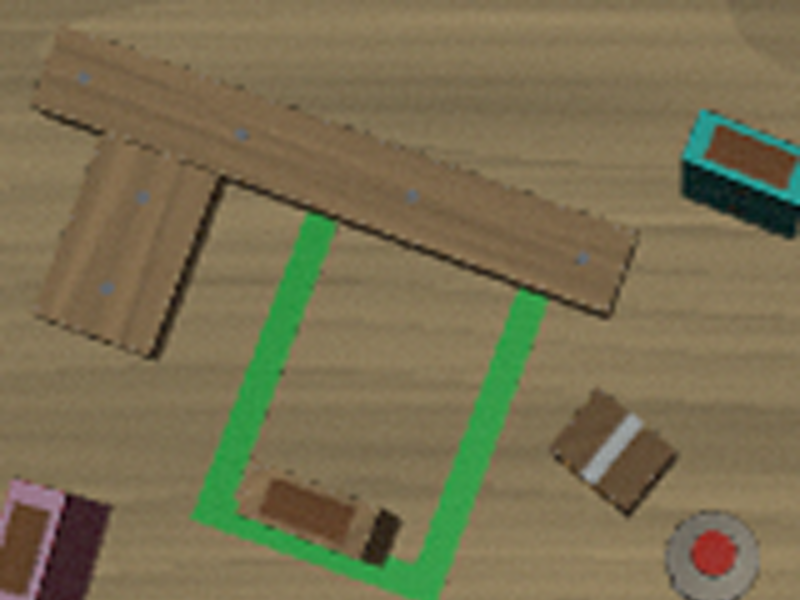

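View pics/c2.png

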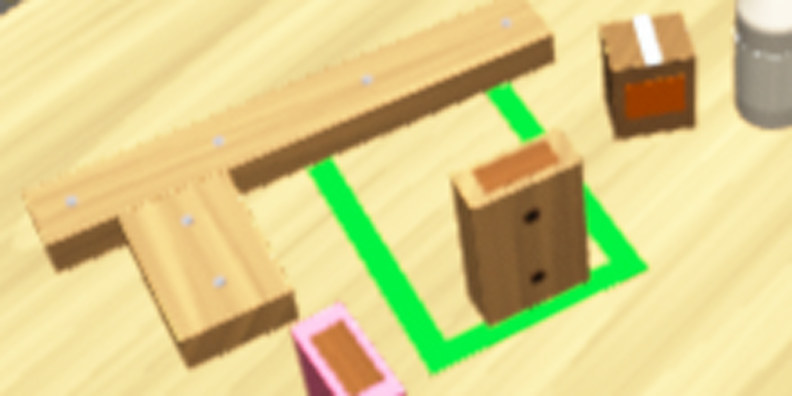

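The crops confirm the standing pale block with two dark holes on its robot-side face. In crop c2 its top corners are at about (475,210), (583,165), (560,130) and (453,178), and the bottom front edge runs from (490,325) to (588,285). Now I'll work out positions.

```bash
python3 - <<'E'
from h import *
np.set_printoptions(precision=4,suppress=True)
T=lambda x,y,z:pix('top',175+(x-2)/5,105+(y-2)/5,z)
S=lambda x,y,z:pix('side',125+(x-1.3)/3.6,220+(y-1.3)/3.6,z)
a,b=T(35,108,.038),T(608,317,.038);print('rail',a,b,np.linalg.norm(a-b))
a2,b2=S(60,272,0),S(553,62,0);print('rail side foot',a2,b2,np.linalg.norm(a2-b2))
ey=(a-b)/np.linalg.norm(a-b);ex=np.array([ey[1],-ey[0],0]);O=b+.14*ey;O[2]=0
e2=(a2-b2)/np.linalg.norm(a2-b2);print('yaw',np.degrees(np.arctan2(ex[1],ex[0])),np.degrees(np.arctan2(-e2[0],e2[1])),'O',O,b2+.14*e2)
R=lambda p:np.array([(p-O)@ex,(p-O)@ey])*1000
for n,p in dict(tfl=T(258,465,.14),tfr=T(378,508,.14),tnr=T(362,557,.14),tnl=T(237,512,.14),
 snl=S(475,210,.14),snr=S(583,165,.14),sfr=S(560,130,.14),sfl=S(453,178,.14),bnl=S(490,325,0),bnr=S(588,285,0),
 taperR=T(440,600,0),taperL=T(192,518,0),tapRs=S(648,267,0),tapLs=S(435,372,0),cartR=T(630,515,.085),cartL=T(553,452,.085),pink=T(65,492,.14),pinkn=T(110,505,.14)).items():print(n,p,R(p))
E
```

```text
rail [0.7401 0.3962 0.038 ] [ 0.59   -0.0137  0.038 ] 0.43650167837781295
rail side foot [0.7448 0.3991 0.    ] [ 0.5972 -0.0102  0.    ] 0.43502152192188953
yaw -20.105308651738497 -19.828157438062718 O [0.6381 0.1177 0.    ] [0.6447 0.1215 0.    ]
tfl [0.4759 0.2171 0.14  ] [-186.495    37.5432]
tfr [0.4471 0.1367 0.14  ] [-185.9574  -47.8324]
tnr [0.4143 0.1471 0.14  ] [-220.318   -49.3636]
tnl [0.4444 0.2307 0.14  ] [-220.7573   39.484 ]
snl [0.4417 0.2334 0.14  ] [-224.2369   41.1494]
snr [0.4097 0.1548 0.14  ] [-227.215   -43.7051]
sfr [0.4456 0.1393 0.14  ] [-188.2141  -45.8756]
sfl [0.4748 0.2215 0.14  ] [-189.094    41.3012]
bnl [0.4466 0.2294 0.    ] [-218.2252   39.0794]
bnr [0.4132 0.1551 0.    ] [-224.1032  -42.2773]
taperR [0.3891 0.1082 0.    ] [-230.572   -94.5524]
taperL [0.4485 0.2875 0.    ] [-236.4448   94.2077]
tapRs [0.3879 0.1129 0.    ] [-233.3579  -90.5259]
tapLs [0.4493 0.2856 0.    ] [-235.0391   92.7684]
cartR [ 0.4456 -0.0306  0.085 ] [-129.8168 -205.5169]
cartL [0.4893 0.0227 0.085 ] [-107.1065 -140.3654]
pink [0.4578 0.3453 0.14  ] [-247.5695  151.7066]
pinkn [0.4491 0.3152 0.14  ] [-245.4103  120.4961]
```

```bash
cat >> h.py <<'E'
from scipy.spatial.transform import Rotation as Ro
YAW=np.radians(-20);EX=np.array([np.cos(YAW),np.sin(YAW),0]);EY=np.array([-EX[1],EX[0],0]);O=np.array([.640,.1185,0])
def st():
    s=manip.state();q=np.array(s['tool_rot']);R=Ro.from_quat(q[[1,2,3,0]]);p=np.array(s['tool_pos'])
    return s,p,R
def railf(p): d=np.array(p)-O;return np.array([d@EX,d@EY,d[2]])
def world(x,y,z): return O+EX*x+EY*y+np.array([0,0,z])
def go(*ps,yaw=None):
    s,p,R=st()
    for t in ps: print('lin cm',np.round(R.inv().apply(np.array(t)-p)*100,1))
    if yaw is not None:
        y=np.radians(yaw);G=Ro.from_matrix(np.array([[np.cos(y),np.sin(y),0],[np.sin(y),-np.cos(y),0],[0,0,-1]]).T)
        print('rot',np.round((R.inv()*G).as_rotvec(degrees=True),1))
    print('t',round(s['time'],2),'p',np.round(p,4),'rail',np.round(railf(p),4),'F',np.round(s['contact_force'],1),'w',round(s['gripper_width'],2))
E
python3 - <<'E'
from h import *
go([.33,-.40,.30],[.40,-.25,.30],[.41,.0,.3],world(-.27,-.003,.3),yaw=70)
print(world(-.27,-.003,.3),pix('top',317.5,215.5,.19))
E
```

```text
lin cm [-15.1 -21.1  -7.6]
lin cm [-27.7 -31.9  -7.6]
lin cm [-51.5 -39.5  -7.5]
lin cm [-72.2 -42.7  -7.5]
rot [-1.000e-01  0.000e+00 -1.445e+02]
t 0.1 p [ 0.1665 -0.6018  0.2239] rail [-0.1986 -0.8388  0.2239] F [-0.3  0.2 -0.6] w 1.0
[0.38525693 0.20802636 0.3       ] [ 0.41365866 -0.08777314  0.19      ]
```

```bash
python3 -m pendant '{"linear":[[-4,-5,-7.5],[-8,-10,-7.5],[-11,-15,-7.5],[-15,-21,-7.5],[-18,-24,-7.5],[-21,-26,-7.5],[-24,-29,-7.5],[-27.7,-32,-7.5],[-30,-33,-7.5],[-33,-34,-7.5]],"rotation":[[0,0,-7],[0,0,-14],[0,0,-21],[0,0,-28],[0,0,-35],[0,0,-42],[0,0,-49],[0,0,-56],[0,0,-63],[0,0,-70]],"grip":[0.45,0.45,0.45,0.45,0.45,0.45,0.45,0.45,0.45,0.45]}'; python3 - <<'E'
from h import *
go([.41,.0,.3],world(-.27,-.003,.3),yaw=70)
E
```

```text
time: 0.93
tool_pos: [0.3797, -0.2678, 0.298]
tool_rot: [-0.0, 0.999, -0.037, -0.0]
contact_force: [1.9, -0.2, 0.3]
gripper_width: 0.547
lin cm [  1.1 -26.9  -0.2]
lin cm [ -2.9 -47.5  -0.2]
rot [ -0.   -0.  -74.2]
t 0.93 p [ 0.3797 -0.2678  0.298 ] rail [-0.1125 -0.452   0.298 ] F [ 1.9 -0.2  0.3] w 0.55
```

```bash
python3 -m pendant '{"linear":[[1,-4,0],[1,-8,0],[1,-12,0],[1,-16,0],[1,-20,0],[1,-24,0],[1,-28,0],[0,-32,0],[-1,-36,0],[-2,-40,0]],"rotation":[[0,0,-7],[0,0,-14],[0,0,-21],[0,0,-28],[0,0,-35],[0,0,-42],[0,0,-49],[0,0,-56],[0,0,-63],[0,0,-70]],"grip":[0.45,0.45,0.45,0.45,0.45,0.45,0.45,0.45,0.45,0.45]}'; python3 - <<'E'
from h import *
go(world(-.27,-.003,.3),world(-.27,-.003,.135),yaw=70)
E
```

```text
time: 1.77
tool_pos: [0.3899, 0.1324, 0.298]
tool_rot: [-0.0, 0.84, 0.543, -0.0]
contact_force: [1.1, -1.2, -0.1]
gripper_width: 0.55
lin cm [ 6.7 -3.5 -0.2]
lin cm [ 6.7 -3.5 16.3]
rot [-0.   0.  -4.2]
t 1.77 p [0.3899 0.1324 0.298 ] rail [-0.2398 -0.0725  0.298 ] F [ 1.1 -1.2 -0.1] w 0.55
```

```bash
python3 -m pendant '{"linear":[[3,-2,0],[6.7,-3.5,0],[6.7,-3.5,2],[6.7,-3.5,5],[6.7,-3.5,8],[6.7,-3.5,11],[6.7,-3.5,14],[6.7,-3.5,16.3],[6.7,-3.5,16.3],[6.7,-3.5,16.3]],"rotation":[[0,0,-4.2],[0,0,-4.2],[0,0,-4.2],[0,0,-4.2],[0,0,-4.2],[0,0,-4.2],[0,0,-4.2],[0,0,-4.2],[0,0,-4.2],[0,0,-4.2]],"grip":[0.45,0.45,0.45,0.45,0.45,0.45,0.45,0.45,0.45,0.45]}'; python3 - <<'E'
from h import *
import cv2
go(world(-.235,-.003,.135),yaw=70)
a=manip.grab_frame('side')[220:330,180:360];b=manip.grab_frame('top')[130:230,190:350]
f=lambda i,k:cv2.resize(i,None,fx=k,fy=k,interpolation=cv2.INTER_CUBIC)
a=f(a,2.7)[:,:,::-1];b=f(b,2.5)[:,:,::-1]
im=np.zeros((547,486,3),np.uint8);im[:a.shape[0],:486]=a[:,:486];im[297:547,:400]=b
cv2.imwrite('pics/a1.png',im)
E
```

```text
time: 2.6
tool_pos: [0.3857, 0.2057, 0.1341]
tool_rot: [-0.001, 0.821, 0.571, -0.002]
contact_force: [-0.1, 0.0, 0.6]
gripper_width: 0.551
lin cm [ 0.2  3.4 -0.1]
rot [-0.2  0.1 -0.3]
t 2.6 p [0.3857 0.2057 0.1341] rail [-0.2688 -0.0051  0.1341] F [-0.1  0.   0.6] w 0.55
```

View pics/a1.png

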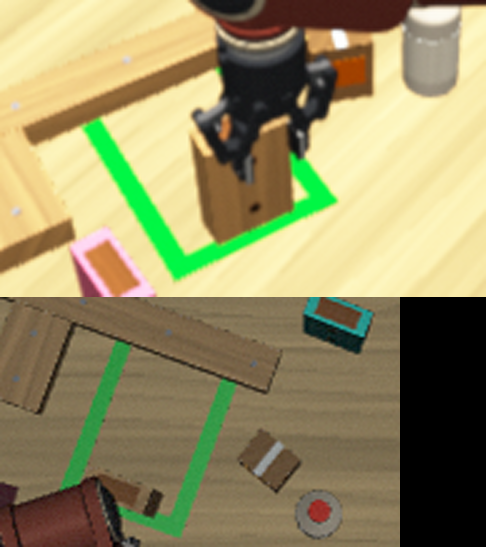

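Both fingers stand in front of the holed face, at (245,165) and (300,145) in the side crop, clear of the carton. Next I approach slowly.

```bash
python3 -m pendant '{"linear":[[0.1,1,0],[0.2,2,0],[0.2,2.4,0],[0.2,2.7,0],[0.2,2.9,0],[0.2,3.1,0],[0.2,3.3,0],[0.2,3.5,0],[0.2,3.7,0],[0.2,3.9,0]],"rotation":[[0,0,0],[0,0,0],[0,0,0],[0,0,0],[0,0,0],[0,0,0],[0,0,0],[0,0,0],[0,0,0],[0,0,0]],"grip":[0.45,0.45,0.45,0.45,0.45,0.45,0.45,0.45,0.45,0.45]}'; python3 - <<'E'
from h import *
import cv2
go()
a=manip.grab_frame('side')[220:330,180:360]
cv2.imwrite('pics/a2.png',cv2.resize(a,None,fx=3,fy=3,interpolation=cv2.INTER_CUBIC)[:,:,::-1])
E
```

```text
time: 3.53
tool_pos: [0.4241, 0.1943, 0.1353]
tool_rot: [-0.0, 0.821, 0.571, -0.0]
contact_force: [-0.4, 0.6, -0.8]
gripper_width: 0.55
t 3.53 p [0.4241 0.1943 0.1353] rail [-0.2288 -0.0026  0.1353] F [-0.4  0.6 -0.8] w 0.55
```

View pics/a2.png

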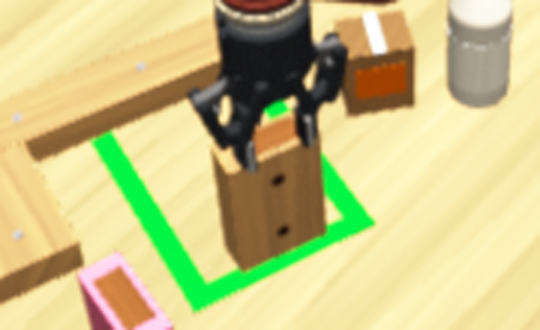

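The fingertips, at (250,160) and (310,140), are at the upper face and the cleat is still upright. I'll push on slowly.

```bash
python3 -m pendant '{"linear":[[0,0.25,0],[0,0.5,0],[0,0.75,0],[0,1,0],[0,1.25,0],[0,1.5,0],[0,1.75,0],[0,2,0],[0,2,0],[0,2,0]],"rotation":[[0,0,0],[0,0,0],[0,0,0],[0,0,0],[0,0,0],[0,0,0],[0,0,0],[0,0,0],[0,0,0],[0,0,0]],"grip":[0.45,0.45,0.45,0.45,0.45,0.45,0.45,0.45,0.45,0.45]}'; python3 - <<'E'
from h import *
import cv2
go()
a=manip.grab_frame('side')[220:330,180:360]
cv2.imwrite('pics/a3.png',cv2.resize(a,None,fx=3,fy=3,interpolation=cv2.INTER_CUBIC)[:,:,::-1])
E
```

```text
time: 4.42
tool_pos: [0.4429, 0.1874, 0.1354]
tool_rot: [-0.0, 0.821, 0.571, -0.0]
contact_force: [-0.0, -0.3, 0.2]
gripper_width: 0.548
t 4.42 p [0.4429 0.1874 0.1354] rail [-0.2087 -0.0027  0.1354] F [-0.  -0.3  0.2] w 0.55
```

View pics/a3.png

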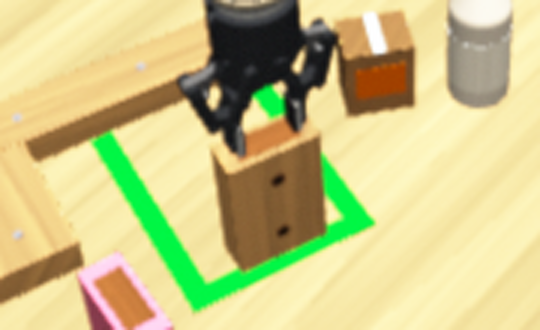

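```bash
python3 - <<'E'
from h import *
for y in(.028,.0,-.034):
  for z in(.113,.125,.14,.15): print(y,z,[ (np.array(proj('side',world(x,y-.003,z)))-[180,220])*3//1 for x in(-.2087,-.198,-.2197)])
print('face edge',[(np.array(proj('side',world(-.224,y,.14)))-[180,220])*3//1 for y in(.0415,-.0475)])
E
```

```text
0.028 0.113 [array([239., 174.]), array([234., 166.]), array([245., 182.])]
0.028 0.125 [array([238., 165.]), array([232., 157.]), array([244., 173.])]
0.028 0.14 [array([236., 153.]), array([231., 145.]), array([242., 162.])]
0.028 0.15 [array([235., 145.]), array([230., 137.]), array([241., 154.])]
0.0 0.113 [array([268., 161.]), array([262., 153.]), array([274., 169.])]
0.0 0.125 [array([267., 152.]), array([261., 144.]), array([273., 160.])]
0.0 0.14 [array([266., 140.]), array([260., 132.]), array([272., 148.])]
0.0 0.15 [array([265., 132.]), array([259., 125.]), array([271., 141.])]
-0.034 0.113 [array([302., 145.]), array([296., 138.]), array([308., 153.])]
-0.034 0.125 [array([301., 136.]), array([296., 129.]), array([307., 144.])]
-0.034 0.14 [array([300., 125.]), array([295., 117.]), array([306., 133.])]
-0.034 0.15 [array([300., 117.]), array([294., 109.]), array([306., 125.])]
face edge [array([227., 173.]), array([319., 131.])]
```

The crop shows the cleat unmoved, and the tips at (240,155) and (297,130) are passing over its top face. The partly open tips are therefore about 25 mm higher than nominal. I'll back off, go lower and retry.

```bash
python3 -m pendant '{"linear":[[0,-1,0],[0,-2.5,0],[0,-4,0],[0,-5.3,0],[0,-5.3,0],[0,-5.3,1],[0,-5.3,2],[0,-5.3,2.5],[0,-5.3,2.5],[0,-5.3,2.5]],"rotation":[[0,0,0],[0,0,0],[0,0,0],[0,0,0],[0,0,0],[0,0,0],[0,0,0],[0,0,0],[0,0,0],[0,0,0]],"grip":[0.45,0.45,0.45,0.45,0.45,0.45,0.45,0.45,0.45,0.45]}'; python3 -m pendant '{"linear":[[0,0.8,0],[0,1.4,0],[0,1.7,0],[0,2,0],[0,2.3,0],[0,2.6,0],[0,2.8,0],[0,3,0],[0,3,0],[0,3,0]],"rotation":[[0,0,0],[0,0,0],[0,0,0],[0,0,0],[0,0,0],[0,0,0],[0,0,0],[0,0,0],[0,0,0],[0,0,0]],"grip":[0.45,0.45,0.45,0.45,0.45,0.45,0.45,0.45,0.45,0.45]}'; python3 - <<'E'
from h import *
import cv2
go()
a=manip.grab_frame('side')[220:330,180:360]
cv2.imwrite('pics/a4.png',cv2.resize(a,None,fx=4,fy=4,interpolation=cv2.INTER_CUBIC)[:,:,::-1])
E
```

```text
time: 5.3
tool_pos: [0.3929, 0.2054, 0.1094]
tool_rot: [-0.0, 0.821, 0.571, -0.001]
contact_force: [0.5, 0.7, -0.2]
gripper_width: 0.549
time: 6.13
tool_pos: [0.4212, 0.1954, 0.1103]
tool_rot: [-0.0, 0.821, 0.571, -0.0]
contact_force: [-0.1, 0.1, 0.1]
gripper_width: 0.548
t 6.13 p [0.4212 0.1954 0.1103] rail [-0.2319 -0.0026  0.1103] F [-0.1  0.1  0.1] w 0.55
```

View pics/a4.png

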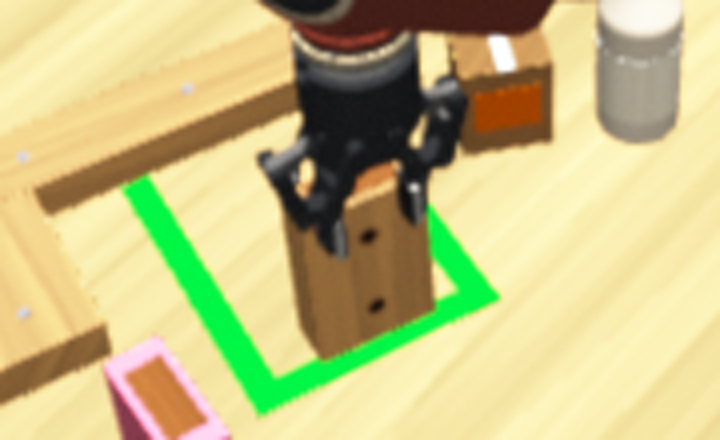

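Now the tips at (335,250) and (415,218) lie over the upper part of the face, beside the top hole. I'll push from here.

```bash
python3 -m pendant '{"linear":[[0,0.25,0],[0,0.5,0],[0,0.75,0],[0,1,0],[0,1.25,0],[0,1.5,0],[0,1.75,0],[0,2,0],[0,2.2,0],[0,2.2,0]],"rotation":[[0,0,0],[0,0,0],[0,0,0],[0,0,0],[0,0,0],[0,0,0],[0,0,0],[0,0,0],[0,0,0],[0,0,0]],"grip":[0.45,0.45,0.45,0.45,0.45,0.45,0.45,0.45,0.45,0.45]}'; python3 - <<'E'
from h import *
import cv2
go()
a=manip.grab_frame('side')[220:330,180:360]
cv2.imwrite('pics/a5.png',cv2.resize(a,None,fx=4,fy=4,interpolation=cv2.INTER_CUBIC)[:,:,::-1])
E
```

```text
time: 7.02
tool_pos: [0.4423, 0.1876, 0.1104]
tool_rot: [0.0, 0.821, 0.571, 0.0]
contact_force: [0.0, 0.3, 0.3]
gripper_width: 0.55
t 7.02 p [0.4423 0.1876 0.1104] rail [-0.2094 -0.0027  0.1104] F [0.  0.3 0.3] w 0.55
```

View pics/a5.png

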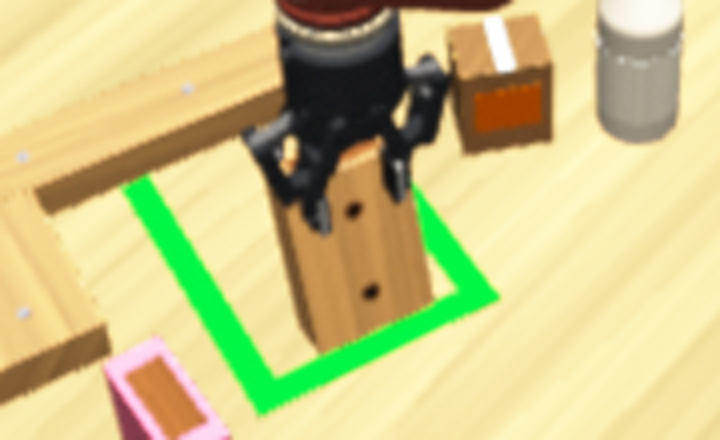

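It's tilting, with the foot in place. I push on until it falls by itself.

```bash
python3 -m pendant '{"linear":[[0,0.25,0],[0,0.5,0],[0,0.75,0],[0,1,0],[0,1.25,0],[0,1.5,0],[0,1.7,0],[0,1.7,0],[0,1.7,0],[0,1.7,0]],"rotation":[[0,0,0],[0,0,0],[0,0,0],[0,0,0],[0,0,0],[0,0,0],[0,0,0],[0,0,0],[0,0,0],[0,0,0]],"grip":[0.45,0.45,0.45,0.45,0.45,0.45,0.45,0.45,0.45,0.45]}'; python3 - <<'E'
from h import *
import cv2
go()
a=manip.grab_frame('side')
cv2.imwrite('pics/a6f.png',a[:,:,::-1]);b=cv2.imread('pics/side0.png')
print('diff at old head/foot', [np.abs(a[y0:y1,x0:x1,::-1].astype(int)-b[y0:y1,x0:x1]).mean() for x0,x1,y0,y1 in((262,288,292,302),(250,290,262,275))], (a[...,1].astype(int)-a[...,0]>80).sum())
E
```

```text
time: 7.9
tool_pos: [0.4578, 0.1819, 0.1104]
tool_rot: [-0.0, 0.821, 0.571, -0.0]
contact_force: [-0.4, -0.4, -0.2]
gripper_width: 0.549
t 7.9 p [0.4578 0.1819 0.1104] rail [-0.1929 -0.0028  0.1104] F [-0.4 -0.4 -0.2] w 0.55
diff at old head/foot [np.float64(107.75769230769231), np.float64(72.9551282051282)] 3047
```

```bash
python3 -m pendant '{"linear":[[0,-1.5,0],[0,-3,0],[0,-4.5,0],[0,-6,0],[0,-7.5,0],[0,-7.5,0],[0,-7.5,0],[0,-7.5,0],[0,-7.5,0],[0,-7.5,0]],"rotation":[[0,0,0],[0,0,0],[0,0,0],[0,0,0],[0,0,0],[0,0,0],[0,0,0],[0,0,0],[0,0,0],[0,0,0]],"grip":[0.45,0.45,0.45,0.45,0.45,0.45,0.45,0.45,0.45,0.45]}'; python3 - <<'E'
from h import *
import cv2
go()
a=manip.grab_frame('side')[220:330,160:340];b=manip.grab_frame('top')[130:230,190:320]
f=lambda i,k:cv2.resize(i,None,fx=k,fy=k,interpolation=cv2.INTER_CUBIC)[:,:,::-1]
a=f(a,3);b=f(b,2.7)
im=np.zeros((600,540,3),np.uint8);im[:330]=a;im[330:600,:351]=b
cv2.imwrite('pics/b1.png',im)
E
```

```text
time: 8.78
tool_pos: [0.3882, 0.2077, 0.1106]
tool_rot: [0.0, 0.821, 0.571, 0.0]
contact_force: [0.2, -0.8, -1.1]
gripper_width: 0.544
t 8.78 p [0.3882 0.2077 0.1106] rail [-0.2672 -0.0023  0.1106] F [ 0.2 -0.8 -1.1] w 0.54
```

View pics/b1.png

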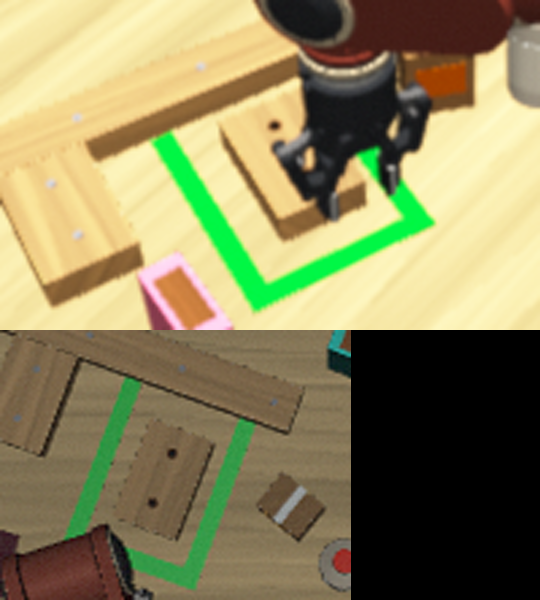

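The cleat lies flat with its holes up inside the tape. In the composite's top view its corners are at about (157,418), (215,444), (178,540) and (118,513).

```bash
python3 - <<'E'
from h import *
T=lambda x,y,z=.038:pix('top',190+(x-.85)/2.7,130+(y-330-.85)/2.7,z)
S=lambda x,y,z:pix('side',160+(x-1)/3,220+(y-1)/3,z)
for n,p in dict(fl=T(157,418),fr=T(215,444),nr=T(178,540),nl=T(118,513),railL=T(82,357),railR=T(291,433),h1=T(172,453),h2=T(152,503),
 sfl=S(220,125,.038),snl=S(284,218,.038),sbl=S(288,240,0),sbr=S(364,205,0),rl=S(92,158,0),rr=S(240,99,0)).items(): print(n,np.round(p,3),np.round(railf(p)*1000,1))
go(world(-.262,0,.11),world(-.262,0,.03),yaw=70)
E
```

```text
fl [0.61  0.159 0.038] [-41.6  27.6  38. ]
fr [0.576 0.082 0.038] [-47.8 -56.2  38. ]
nr [0.449 0.13  0.038] [-183.4  -54.8   38. ]
nl [0.484 0.209 0.038] [-177.    31.5   38. ]
railL [0.692 0.258 0.038] [  0.6 149.2  38. ]
railR [ 0.591 -0.018  0.038] [   0.4 -145.4   38. ]
h1 [0.564 0.139 0.038] [-78.4  -7.2  38. ]
h2 [0.498 0.164 0.038] [-149.4   -5.7   38. ]
sfl [0.606 0.172 0.038] [-50.2  38.9  38. ]
snl [0.479 0.216 0.038] [-185.1   36.8   38. ]
sbl [0.482 0.213 0.   ] [-180.9   34.4    0. ]
sbr [0.454 0.138 0.   ] [-181.6  -45.1    0. ]
rl [0.702 0.258 0.   ] [ 10.2 152.3   0. ]
rr [0.644 0.113 0.   ] [ 5.8 -3.7  0. ]
lin cm [0.2 0.5 0. ]
lin cm [0.2 0.5 8. ]
rot [-0.   0.  -0.4]
t 8.88 p [0.3879 0.2077 0.1104] rail [-0.2674 -0.0024  0.1104] F [ 0.5 -0.4 -0.7] w 0.55
```

```bash
python3 - <<'E'
from h import *
import cv2
for u,v in((333,217),(391,190)):
  for x in(-.278,-.267,-.256):
    a=pix('side',160+(u-1)/3,220+(v-1)/3,0);b=pix('side',160+(u-1)/3,220+(v-1)/3,.2)
    ra,rb=railf(a),railf(b);k=(x-ra[0])/(rb[0]-ra[0]);print(u,x,np.round((ra+k*(rb-ra))*1000,1))
E
```

```text
333 -0.278 [-278.    28.1  131.4]
333 -0.267 [-267.    23.4  116.8]
333 -0.256 [-256.    18.8  102.2]
391 -0.278 [-278.   -26.9  131.2]
391 -0.267 [-267.   -32.3  116.6]
391 -0.256 [-256.   -37.7  102. ]
```

Tip height is ambiguous: nominal 22 mm below the TCP, but the pictures suggest about level with it. I'll descend carefully and check from close up.

```bash
python3 -m pendant '{"linear":[[-0.2,0.3,1],[-0.4,0.5,2.5],[-0.4,0.5,4],[-0.4,0.5,5],[-0.4,0.5,6],[-0.4,0.5,6.5],[-0.4,0.5,7],[-0.4,0.5,7.5],[-0.4,0.5,7.5],[-0.4,0.5,7.5]],"rotation":[[0,0,0],[0,0,0],[0,0,0],[0,0,0],[0,0,0],[0,0,0],[0,0,0],[0,0,0],[0,0,0],[0,0,0]],"grip":[0.45,0.45,0.45,0.45,0.45,0.45,0.45,0.45,0.45,0.45]}'; python3 - <<'E'
from h import *
import cv2
go()
a=manip.grab_frame('side');cv2.imwrite('pics/b2f.png',a[:,:,::-1])
cv2.imwrite('pics/b2.png',cv2.resize(a[230:330,190:330],None,fx=5,fy=5,interpolation=cv2.INTER_CUBIC)[:,:,::-1])
E
```

```text
time: 9.72
tool_pos: [0.391, 0.2025, 0.0355]
tool_rot: [0.0, 0.821, 0.571, 0.0]
contact_force: [-0.3, 0.1, 0.5]
gripper_width: 0.55
t 9.72 p [0.391  0.2025 0.0355] rail [-0.2627 -0.0062  0.0355] F [-0.3  0.1  0.5] w 0.55
```

View pics/b2.png

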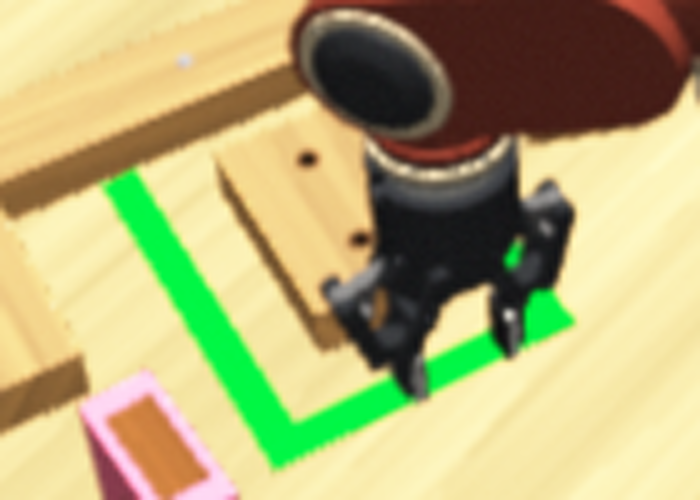

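The fingers are clear of the near end, with tips at (418,398) and (512,355). Next, the tip height at the known x.

```bash
python3 - <<'E'
from h import *
for u,v in((418,398),(512,355)):
  for x in(-.2737,-.2627,-.2517):
    a=pix('side',190+(u-2)/5,230+(v-2)/5,0);b=pix('side',190+(u-2)/5,230+(v-2)/5,.2)
    ra,rb=railf(a),railf(b);k=(x-ra[0])/(rb[0]-ra[0]);print(u,x,np.round((ra+k*(rb-ra))*1000,1))
  print('expected px if tip z=.02:',[ (np.array(proj('side',world(-.2627,y,.02)))-[190,230])*5 for y in(.022,-.034)])
E
```

```text
418 -0.2737 [-273.7   24.3   54.4]
418 -0.2627 [-262.7   19.7   38.8]
418 -0.2517 [-251.7   15.1   23.1]
expected px if tip z=.02: [array([414.44771984, 419.57328663]), array([506.49655247, 374.53617216])]
512 -0.2737 [-273.7  -31.5   52.3]
512 -0.2627 [-262.7  -36.9   36.6]
512 -0.2517 [-251.7  -42.4   20.9]
expected px if tip z=.02: [array([414.44771984, 419.57328663]), array([506.49655247, 374.53617216])]
```

```bash
python3 -m pendant '{"linear":[[0,0,0.15],[0,0,0.3],[0,0,0.45],[0,0,0.6],[0,0,0.75],[0,0,0.9],[0,0,1.05],[0,0,1.2],[0,0,1.2],[0,0,1.2]],"rotation":[[0,0,0],[0,0,0],[0,0,0],[0,0,0],[0,0,0],[0,0,0],[0,0,0],[0,0,0],[0,0,0],[0,0,0]],"grip":[0.45,0.45,0.45,0.45,0.45,0.45,0.45,0.45,0.45,0.45]}'
```

```text
time: 10.6
tool_pos: [0.3907, 0.2024, 0.0232]
tool_rot: [-0.0, 0.821, 0.571, -0.0]
contact_force: [-0.0, -0.2, -0.2]
gripper_width: 0.554
```

```bash
python3 -m pendant '{"linear":[[0,0,0.1],[0,0,0.2],[0,0,0.3],[0,0,0.4],[0,0,0.5],[0,0,0.5],[0,0,0.5],[0,0,0.5],[0,0,0.5],[0,0,0.5]],"rotation":[[0,0,0],[0,0,0],[0,0,0],[0,0,0],[0,0,0],[0,0,0],[0,0,0],[0,0,0],[0,0,0],[0,0,0]],"grip":[0.45,0.45,0.45,0.45,0.45,0.45,0.45,0.45,0.45,0.45]}'
```

```text
time: 11.43
tool_pos: [0.3909, 0.2025, 0.0185]
tool_rot: [0.0, 0.821, 0.571, 0.0]
contact_force: [-0.0, -0.3, 0.0]
gripper_width: 0.553
```

```bash
python3 -m pendant '{"linear":[[0,1.2,0],[0,2.4,0],[0,3.6,0],[0,4.6,0],[0,5.4,0],[0,5.8,0],[0,6.1,0],[0,6.4,0],[0,6.6,0],[0,6.8,0]],"rotation":[[0,0,0],[0,0,0],[0,0,0],[0,0,0],[0,0,0],[0,0,0],[0,0,0],[0,0,0],[0,0,0],[0,0,0]],"grip":[0.45,0.45,0.45,0.45,0.45,0.45,0.45,0.45,0.45,0.45]}'; python3 -m pendant '{"linear":[[0,0.2,0],[0,0.4,0],[0,0.6,0],[0,0.8,0],[0,1,0],[0,1.2,0],[0,1.4,0],[0,1.6,0],[0,1.8,0],[0,2,0]],"rotation":[[0,0,0],[0,0,0],[0,0,0],[0,0,0],[0,0,0],[0,0,0],[0,0,0],[0,0,0],[0,0,0],[0,0,0]],"grip":[0.45,0.45,0.45,0.45,0.45,0.45,0.45,0.45,0.45,0.45]}';  python3 - <<'E'
from h import *
import cv2
go()
cv2.imwrite('pics/d1s.png',manip.grab_frame('side')[:,:,::-1]);cv2.imwrite('pics/d1t.png',manip.grab_frame('top')[:,:,::-1])
# dark hole centroids in top view
g=cv2.cvtColor(cv2.imread('pics/d1t.png'),cv2.COLOR_BGR2GRAY)
n,l,s,c=cv2.connectedComponentsWithStats((g[130:215,225:290]<45).astype('uint8'))
for i in range(1,n):
  if 3<s[i,4]<40: p=pix('top',c[i,0]+225,c[i,1]+130,.038);print(s[i,4],c[i]+[225,130],np.round(railf(p)*1000,1))
E
```

```text
time: 12.27
tool_pos: [0.4544, 0.1788, 0.0183]
tool_rot: [-0.0, 0.821, 0.571, -0.0]
contact_force: [-1.8, -0.2, 1.0]
gripper_width: 0.553
time: 13.1
tool_pos: [0.4735, 0.1718, 0.0184]
tool_rot: [-0.0, 0.821, 0.571, 0.0]
contact_force: [-0.1, 0.6, -1.1]
gripper_width: 0.551
t 13.1 p [0.4735 0.1718 0.0184] rail [-0.1746 -0.0069  0.0184] F [-0.1  0.6 -1.1] w 0.55
7 [255.         169.71428571] [-57.9  -5.7  38. ]
```

Hole 1 has moved to x = -58 mm from the rail. It should end near -35, so about 22 mm are left.

```bash
python3 -m pendant '{"linear":[[0,0.2,0],[0,0.4,0],[0,0.6,0],[0,0.8,0],[0,0.95,0],[0,1.1,0],[0,1.2,0],[0,1.3,0],[0,1.4,0],[0,1.5,0]],"rotation":[[0,0,0],[0,0,0],[0,0,0],[0,0,0],[0,0,0],[0,0,0],[0,0,0],[0,0,0],[0,0,0],[0,0,0]],"grip":[0.45,0.45,0.45,0.45,0.45,0.45,0.45,0.45,0.45,0.45]}';  python3 - <<'E'
from h import *
import cv2
go()
cv2.imwrite('pics/d2s.png',manip.grab_frame('side')[:,:,::-1]);cv2.imwrite('pics/d2t.png',manip.grab_frame('top')[:,:,::-1])
# dark hole centroids in top view
g=cv2.cvtColor(cv2.imread('pics/d2t.png'),cv2.COLOR_BGR2GRAY)
n,l,s,c=cv2.connectedComponentsWithStats((g[130:215,225:290]<45).astype('uint8'))
for i in range(1,n):
  if 3<s[i,4]<40: p=pix('top',c[i,0]+225,c[i,1]+130,.038);print(s[i,4],c[i]+[225,130],np.round(railf(p)*1000,1))
E
```

```text
time: 14.03
tool_pos: [0.4875, 0.1666, 0.0184]
tool_rot: [-0.0, 0.821, 0.571, -0.0]
contact_force: [-1.1, 0.3, 0.9]
gripper_width: 0.553
t 14.03 p [0.4875 0.1666 0.0184] rail [-0.1598 -0.007   0.0184] F [-1.1  0.3  0.9] w 0.55
6 [256.5 166. ] [-43.6  -6.   38. ]
4 [246.  187.5] [-128.5    2.1   38. ]
5 [259.6 197.6] [-145.7  -55.8   38. ]
```

```bash
python3 -m pendant '{"linear":[[0,0.05,0],[0,0.1,0],[0,0.15,0],[0,0.2,0],[0,0.25,0],[0,0.3,0],[0,0.35,0],[0,0.4,0],[0,0.45,0],[0,0.5,0]],"rotation":[[0,0,0],[0,0,0],[0,0,0],[0,0,0],[0,0,0],[0,0,0],[0,0,0],[0,0,0],[0,0,0],[0,0,0]],"grip":[0.45,0.45,0.45,0.45,0.45,0.45,0.45,0.45,0.45,0.45]}'
python3 -m pendant '{"linear":[[0,0.02,0],[0,0.04,0],[0,0.06,0],[0,0.08,0],[0,0.1,0],[0,0.12,0],[0,0.14,0],[0,0.16,0],[0,0.18,0],[0,0.2,0]],"rotation":[[0,0,0],[0,0,0],[0,0,0],[0,0,0],[0,0,0],[0,0,0],[0,0,0],[0,0,0],[0,0,0],[0,0,0]],"grip":[0.45,0.45,0.45,0.45,0.45,0.45,0.45,0.45,0.45,0.45]}'
```

```text
time: 14.97
tool_pos: [0.4921, 0.1648, 0.0184]
tool_rot: [-0.0, 0.821, 0.571, -0.0]
contact_force: [-1.9, 1.4, 0.8]
gripper_width: 0.55
time: 15.8
tool_pos: [0.494, 0.1642, 0.0184]
tool_rot: [-0.0, 0.821, 0.571, 0.0]
contact_force: [-0.8, -0.3, -0.4]
gripper_width: 0.552
```

```bash
python3 -m pendant '{"linear":[[0,0.02,0],[0,0.04,0],[0,0.06,0],[0,0.08,0],[0,0.1,0],[0,0.12,0],[0,0.14,0],[0,0.16,0],[0,0.18,0],[0,0.2,0]],"rotation":[[0,0,0],[0,0,0],[0,0,0],[0,0,0],[0,0,0],[0,0,0],[0,0,0],[0,0,0],[0,0,0],[0,0,0]],"grip":[0.45,0.45,0.45,0.45,0.45,0.45,0.45,0.45,0.45,0.45]}';python3 - <<'E'
from h import *
import cv2
go()
s=manip.grab_frame('side')[:,:,::-1];t=manip.grab_frame('top')[:,:,::-1]
cv2.imwrite('pics/d3s.png',s);cv2.imwrite('pics/d3t.png',t)
f=lambda i,k:cv2.resize(i,None,fx=k,fy=k,interpolation=cv2.INTER_CUBIC)
a=f(s[220:310,170:300],4.5);b=f(t[125:200,215:305],2.6)
im=np.zeros((600,585,3),np.uint8);im[:405]=a;im[405:600,:234]=b[:195]
cv2.imwrite('pics/d3.png',im)
g=cv2.cvtColor(np.ascontiguousarray(t),cv2.COLOR_BGR2GRAY)
n,l,st_,c=cv2.connectedComponentsWithStats((g[130:215,225:290]<45).astype('uint8'))
for i in range(1,n):
  if 3<st_[i,4]<40: p=pix('top',c[i,0]+225,c[i,1]+130,.038);print(st_[i,4],c[i]+[225,130],np.round(railf(p)*1000,1))
E
```

```text
time: 16.63
tool_pos: [0.4956, 0.1636, 0.0184]
tool_rot: [-0.0, 0.821, 0.571, -0.0]
contact_force: [-2.5, 2.3, 2.1]
gripper_width: 0.554
t 16.63 p [0.4956 0.1636 0.0184] rail [-0.1511 -0.007   0.0184] F [-2.5  2.3  2.1] w 0.55
5 [257.4 163.8] [-35.1  -6.2  38. ]
5 [247. 184.] [-115.6    3.1   38. ]
5 [261. 196.] [-138.7  -58.5   38. ]
```

```bash
python3 -m pendant '{"linear":[[0,0.02,0],[0,0.04,0],[0,0.06,0],[0,0.08,0],[0,0.1,0],[0,0.1,0],[0,0.1,0],[0,0.1,0],[0,0.1,0],[0,0.1,0]],"rotation":[[0,0,0],[0,0,0],[0,0,0],[0,0,0],[0,0,0],[0,0,0],[0,0,0],[0,0,0],[0,0,0],[0,0,0]],"grip":[0.45,0.45,0.45,0.45,0.45,0.45,0.45,0.45,0.45,0.45]}';python3 - <<'E'
from h import *
go(); print(st()[0]['contact_force']@EX if hasattr(st()[0]['contact_force'],'shape') else np.dot(st()[0]['contact_force'],EX))
E
```

```text
time: 17.57
tool_pos: [0.4956, 0.1635, 0.0183]
tool_rot: [-0.001, 0.821, 0.571, -0.001]
contact_force: [-6.5, 2.0, 4.7]
gripper_width: 0.551
t 17.57 p [0.4956 0.1635 0.0183] rail [-0.1511 -0.0071  0.0183] F [-6.5  2.   4.7] w 0.55
-6.834505265209432
```

The TCP has stalled with about 7 N of push, so the cleat has met the rail. I'll back off and clear the view.

```bash
python3 -m pendant '{"linear":[[0,-0.2,0],[0,-0.6,0],[0,-1.5,0],[0,-3,0],[0,-5,0],[0,-7,0],[0,-8.5,0],[0,-8.5,-2],[0,-8.5,-5],[0,-8.5,-8]],"rotation":[[0,0,0],[0,0,0],[0,0,0],[0,0,0],[0,0,0],[0,0,0],[0,0,0],[0,0,0],[0,0,0],[0,0,0]],"grip":[0.45,0.45,0.45,0.45,0.45,0.45,0.45,0.45,0.45,0.45]}';python3 -m pendant '{"linear":[[0,0,-3],[0,0,-6],[0,0,-10],[0,0,-14],[0,0,-18],[0,0,-20],[0,0,-20],[0,0,-20],[0,0,-20],[0,0,-20]],"rotation":[[0,0,0],[0,0,0],[0,0,0],[0,0,0],[0,0,0],[0,0,0],[0,0,0],[0,0,0],[0,0,0],[0,0,0]],"grip":[0.45,0.45,0.45,0.45,0.45,0.45,0.45,0.45,0.45,0.45]}';python3 - <<'E'
from h import *
import cv2
go()
s=manip.grab_frame('side')[:,:,::-1];t=manip.grab_frame('top')[:,:,::-1]
cv2.imwrite('pics/e_s.png',s);cv2.imwrite('pics/e_t.png',t)
f=lambda i,k:cv2.resize(i,None,fx=k,fy=k,interpolation=cv2.INTER_CUBIC)
a=f(t[115:195,170:320],5.3);b=f(s[220:300,130:340],2.1)
im=np.zeros((592,795,3),np.uint8);im[:424]=a[:424,:795];im[424:592,:441]=b[:168]
cv2.imwrite('pics/e.png',im)
g=cv2.cvtColor(np.ascontiguousarray(t),cv2.COLOR_BGR2GRAY)
n,l,st_,c=cv2.connectedComponentsWithStats((g[130:215,225:290]<45).astype('uint8'))
for i in range(1,n):
  if 3<st_[i,4]<60: p=pix('top',c[i,0]+225,c[i,1]+130,.038);print(st_[i,4],c[i]+[225,130],np.round(railf(p)*1000,1))
E
```

```text
time: 18.4
tool_pos: [0.4153, 0.1925, 0.0981]
tool_rot: [-0.0, 0.821, 0.571, -0.001]
contact_force: [0.6, -0.7, 0.6]
gripper_width: 0.551
time: 19.23
tool_pos: [0.4161, 0.1925, 0.296]
tool_rot: [-0.001, 0.821, 0.571, -0.002]
contact_force: [-0.1, 0.8, -0.6]
gripper_width: 0.549
t 19.23 p [0.4161 0.1925 0.296 ] rail [-0.2357 -0.007   0.296 ] F [-0.1  0.8 -0.6] w 0.55
5 [257.4 163.8] [-35.1  -6.2  38. ]
5 [250.4 181.8] [-104.1   -5.5   38. ]
```

View pics/e.png

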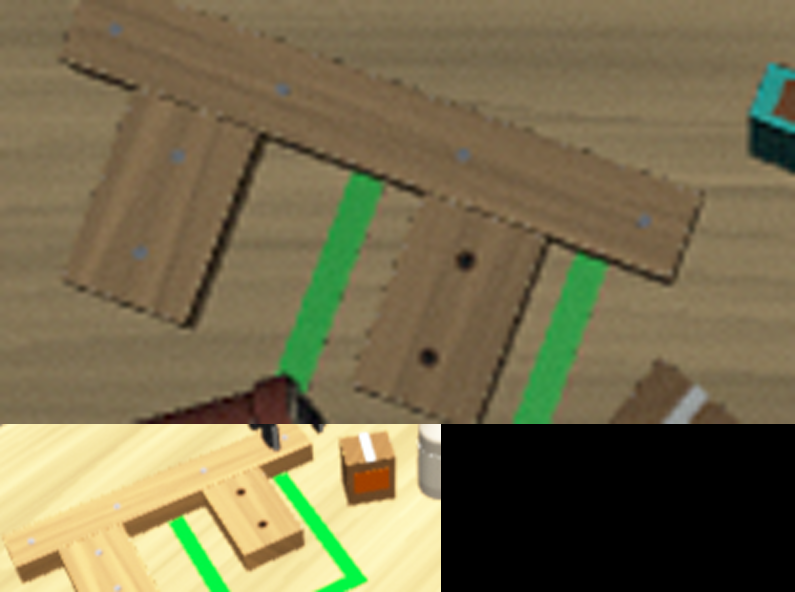

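The cleat butts against the rail with no dark gap along the joint at (425..545, 195..240), just like its neighbour. One quick sub-pixel squareness check before handing in.

```bash
python3 - <<'E'
from h import *
import cv2
g=cv2.cvtColor(cv2.imread('pics/e_t.png'),cv2.COLOR_BGR2GRAY).astype(float)
def cen(u,v,s,r=4):
    P=g[v-r:v+r+1,u-r:u+r+1];w=np.clip((np.median(P)-P)*s-12,0,None)if s>0 else 0
    Y,X=np.mgrid[v-r:v+r+1,u-r:u+r+1];return (w*X).sum()/w.sum(),(w*Y).sum()/w.sum()
a,b=[railf(pix('top',*cen(u,v,1),.038)) for u,v in((257,164),(250,182))]
print(a,b,'yaw deg',np.degrees(np.arctan2(*(a-b)[[1,0]])))
# rail screws direction from the picture (all on rail top), z=.038
q=[railf(pix('top',170+(x-2)/5.3,115+(y-2)/5.3,.038)) for x,y in((115,29),(283,89),(462,154),(643,221))]
k=np.polyfit([p[1] for p in q],[p[0] for p in q],1);print('rail dir err deg',-np.degrees(k[0]))
e=[railf(pix('top',170+(x-2)/5.3,115+(y-2)/5.3,.038)) for x,y in((178,156),(140,253))];d=e[0]-e[1];print('fixed cleat yaw',np.degrees(np.arctan2(d[1],d[0])))
E
```

```text
[-0.0347317  -0.00600492  0.038     ] [-0.10462724 -0.00549721  0.038     ] yaw deg -0.41617840479102025
rail dir err deg -0.05514348761465097
fixed cleat yaw -0.3075390099788252
```

Square to within the measuring error: -0.4°, against -0.3° for the fixed cleat measured the same way. Handing in.

```bash
python3 -c "
from plant import manip
print(manip.job_done())"
```

```text
the job is handed in; nothing more can be done
None
```

The cleat now lies flat inside the tape with its holes up, and its far end is square against the rail. I handed the job in at about 19 s of the 45 s.

I tipped it with two half-open fingertips high on the holed face, then pushed its near end up to the rail. I stopped there at about 7 N with the arm no longer advancing, then backed off and raised the gripper clear.

**Last checks:**
- **Fit:** no visible gap at the joint. The hole nearest the rail is 35 mm from it, as expected if the holes sit 35 mm from each end.
- **Squareness:** -0.4° to the rail, against -0.3° for the already fitted cleat measured the same way, so within measuring error.
- **Other loose things:** I saw no sign that any had moved, but my last picture covered only the bay area. The roll, spanner and spare cleat were not rechecked.

**What disagreed:** the fingertips sat about 25 mm higher than I took them to be. My first push therefore passed just over the top of the cleat without touching it, and I repeated it 25 mm lower.

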